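# Put the mixed-up reagent bottles back in their colour cells

### The arm

A 6-joint arm with a two-finger parallel gripper is mounted at the origin on the work surface. World frame = base frame: x ahead of the robot, y to its left, z up, the work surface at z = 0. Lengths are in m, angles in rad, forces in N, time in s.
With the tool pointing down it reaches from about 0.3 to 0.85 m from the base axis. Payload 4.2 kg.
Tool frame: the origin (TCP) lies at the very end of the fingers, on their centre line; the grasp point (between the pads) lies 19 mm behind it (manip.tcp_to_grasp is the y of the grasp point in the tool frame, in m); y points along the fingers, x is the direction in which the jaws open and shut, and the axes are right-handed (so a half turn about y gives the same grasp; the last joint's range is limited). The gripper opens to 91 mm and grips with 3 to 60 N. Pads are 32 mm wide; open, the fingers measure 118 mm over their backs; the gripper's body (76 mm by 178 mm) begins 60 mm behind the grasp point.
Start: joints at [1.254, 0.32, 1.565, -0, 1.257, -0.02], TCP at [0.168, 0.55, 0.188] pointing down, gripper open.
Joint ranges: [-3.11, 3.11], [-0.84, 2.01], [0.21, 2.61], [-1.34, 4.49], [0.05, 2.63], [-2.56, 2.56]. Speed limits (rad/s): [2.57, 2.57, 3.14, 3.14, 3.14, 3.14].

### API

Orientations are given as a unit quaternion [x, y, z, w].
In Python, from rig import manip, get_image, ticket gives the robot as it stands.
- The arm moves only by the tool play_rows, never from a script. Its argument "targets" is text: rows parted by semicolons, each of 5 numbers parted by spaces: the shift along the tool's x, y, z in m, then the turn about the tool's y in degrees, then the opening, from -1 (shut) to 1 (fully open). In form: x y z yaw gripper; .... A call has 1 to 5 rows; each row shifts and turns the pose as measured when the row begins, along the tool's axes as they then stand; what a row does not reach is not made up. A row lasts 1/10 s, in which the tool goes at most 50 mm and 8.59 degrees, less where a joint would pass 70% of its speed; a pose out of reach is approached as far as the arm can. A call is refused whole if a number of a shift passes 0.05 or a number of a turn 8.59, either way. A call with a gripper value outside its range is refused whole. The fingers move at their own pace and stop on an object; "grip_force" is the grip in N (left out, the last holds). Time passes only in rows, so rows that do not move let the fingers close. It gives the time, the measured TCP pose, the force and the opening at its end, in the units of the state.
- manip.state(): the state, without advancing time (a new reading comes with each control period).
- get_image(name): name is "scene" or "top"; returns a dict with "frame" (384x512x3 uint8, red, green, blue), "z_map" (384x512 float32, m along the optical axis (not along the pixel's ray), 0 where there is no reading), "fx", "fy", "cx", "cy" (pixels), "pose" (4x4, takes a point from camera to world coordinates). Camera axes: x right, y down, z forward; pixel columns grow to the right and rows downward; lengths in m; the calibration is good to about 2 mm. A picture is of the moment at which its call begins.
- ticket.hand_in(): hands the job in, once; it reports no verdict.
The state is a dict: "time": time; "q": joint angles; "joint_velocities": joint speeds; "joint_torque": joint torques, N m; "tool_pos": TCP position; "tool_rot": TCP orientation; "force": force on the tool from outside, world axes, zero at the start; "moment": the same for the moment, N m; "opening": finger opening in m.
Only numpy, scipy, OpenCV 4.12 (cv2) and the standard library are available. Lean on these libraries where they do the work, as an engineer would, in place of code of your own. Each camera call takes 0.05 s, during which the arm holds its last target. There are 200 camera calls.

### The job

The four reagent bottles have been put back in the wrong cells of the carrier. Rearrange them so that each bottle stands upright on the floor of the cell of its own colour; the white cell is free for parking a bottle on the way. Keep the bottles upright, set them down rather than drop them, and leave the glass beaker where it stands.

Things in the scene. Friction and masses are not known exactly. Their poses are not given: they have to be found in the camera images.
- bottle_red: Reagent bottle with a red screw cap and a red band round its white body; upright cylinder 36 mm in diameter (cap 34 mm) and 90 mm tall, about 0.11 kg, closed. The straight body runs from 0 to 68 mm, the cap from 72 to 90 mm above the underside. Origin: centre of its underside, z up; starts standing in a cell whose colour is not its own.
- bottle_blue: Reagent bottle with a blue screw cap and a blue band round its white body; upright cylinder 36 mm in diameter (cap 34 mm) and 90 mm tall, about 0.11 kg, closed. The straight body runs from 0 to 68 mm, the cap from 72 to 90 mm above the underside. Origin: centre of its underside, z up; starts standing in a cell whose colour is not its own.
- bottle_yellow: Reagent bottle with a yellow screw cap and a yellow band round its white body; upright cylinder 36 mm in diameter (cap 34 mm) and 90 mm tall, about 0.11 kg, closed. The straight body runs from 0 to 68 mm, the cap from 72 to 90 mm above the underside. Origin: centre of its underside, z up; starts standing in a cell whose colour is not its own.
- bottle_green: Reagent bottle with a green screw cap and a green band round its white body; upright cylinder 36 mm in diameter (cap 34 mm) and 90 mm tall, about 0.11 kg, closed. The straight body runs from 0 to 68 mm, the cap from 72 to 90 mm above the underside. Origin: centre of its underside, z up; starts standing in a cell whose colour is not its own.
- cell_red: Fixed open-topped cell, red walls: home of the red bottle. Outside 68 (its x) by 74 (its y) by 30 mm tall, walls and floor 4 mm, inside 60 x 66 mm. Origin: centre of its underside, 6 mm above the bench; a bottle's underside rests 4 mm above it. Five cells in a row along their y, 76 mm apart, colours shuffled, one yaw; free for 75 mm either way along x.
- cell_blue: Fixed open-topped cell, blue walls: home of the blue bottle. Outside 68 (its x) by 74 (its y) by 30 mm tall, walls and floor 4 mm, inside 60 x 66 mm. Origin: centre of its underside, 6 mm above the bench; a bottle's underside rests 4 mm above it. Five cells in a row along their y, 76 mm apart, colours shuffled, one yaw; free for 75 mm either way along x.
- cell_yellow: Fixed open-topped cell, yellow walls: home of the yellow bottle. Outside 68 (its x) by 74 (its y) by 30 mm tall, walls and floor 4 mm, inside 60 x 66 mm. Origin: centre of its underside, 6 mm above the bench; a bottle's underside rests 4 mm above it. Five cells in a row along their y, 76 mm apart, colours shuffled, one yaw; free for 75 mm either way along x.
- cell_green: Fixed open-topped cell, green walls: home of the green bottle. Outside 68 (its x) by 74 (its y) by 30 mm tall, walls and floor 4 mm, inside 60 x 66 mm. Origin: centre of its underside, 6 mm above the bench; a bottle's underside rests 4 mm above it. Five cells in a row along their y, 76 mm apart, colours shuffled, one yaw; free for 75 mm either way along x.
- cell_spare: Fixed open-topped cell, white walls: the spare, empty at the start. Outside 68 (its x) by 74 (its y) by 30 mm tall, walls and floor 4 mm, inside 60 x 66 mm. Origin: centre of its underside, 6 mm above the bench; a bottle's underside rests 4 mm above it. Five cells in a row along their y, 76 mm apart, colours shuffled, one yaw; free for 75 mm either way along x.
- beaker: Bystander: small empty glass beaker, 52 mm across the rim, 65 mm tall, loose, standing beyond the row on the side away from the robot. Origin: centre of its underside.
Mind the look-alikes: they are no part of the job. What is shaped like the bottle_blue but orange is not meant.

How it is judged:
At the end, for the whole second after the job is handed in: Each bottle stands upright (within 7 degrees) on the floor of the cell of its own colour (centre within 22 mm of the cell's, underside within 5 mm of the floor), released and at rest; the beaker stands within 30 mm of where it was (horizontal distance between bottle_red and cell_red below 0.022 m and z of bottle_red in the frame of cell_red below 0.009 m and angle between each of bottle_red, bottle_blue, bottle_yellow, bottle_green's own z axis and vertical below 0.12 rad and linear speed of each of bottle_red, bottle_blue, bottle_yellow, bottle_green below 0.02 m/s and contact force between each of bottle_red, bottle_blue, bottle_yellow, bottle_green and the fingers below 0.05 N and horizontal distance between bottle_blue and cell_blue below 0.022 m and z of bottle_blue in the frame of cell_blue below 0.009 m and horizontal distance between bottle_yellow and cell_yellow below 0.022 m and z of bottle_yellow in the frame of cell_yellow below 0.009 m and horizontal distance between bottle_green and cell_green below 0.022 m and z of bottle_green in the frame of cell_green below 0.009 m and angle between beaker's own z axis and vertical below 0.15 rad and distance of beaker from where it was at the start of the episode below 0.03 m); the robot touches nothing.
It fails at once if a bottle is tipped over (angle between any of bottle_red, bottle_blue, bottle_yellow, bottle_green's own z axis and vertical above 0.7 rad).
It fails at once if a bottle is dropped (moves faster than 0.7 m/s with its underside less than 50 mm above the bench) ((linear speed of bottle_red above 0.7 m/s and height (world z) of bottle_red below 0.05 m) or (linear speed of bottle_blue above 0.7 m/s and height (world z) of bottle_blue below 0.05 m) or (linear speed of bottle_yellow above 0.7 m/s and height (world z) of bottle_yellow below 0.05 m) or (linear speed of bottle_green above 0.7 m/s and height (world z) of bottle_green below 0.05 m)).
It fails at once if the beaker is knocked over or pushed 30 mm or more (distance of beaker from where it was at the start of the episode above 0.03 m or angle between beaker's own z axis and vertical above 0.5 rad).
It also fails if it takes over 120 s, if anything falls off the work surface, if the arm or the gripper's body presses on something with over 40 N, if the wrist force passes 120 N, or if a joint passes its speed limit or range.

## Working session

There is one attempt and no reset: what is moved stays moved. The work goes in short steps, Python scripts to look and compute and a tool call to move; the robot and the scene stay as the last step left them, time stands still between calls to the robot, and variables do not carry over. Pictures are saved under pics/ and viewed, about 12 in all and at most 16, crops included, and the job is handed in when it is done.

Besides the shell and the picture viewer there is one more tool, called after ">>>" in YAML: its name, and indented under it one key for each argument. play_rows: Moves the arm, as the interface text tells. Its arguments: {"type":"object","properties":{"targets":{"type":"string"},"grip_force":{"type":"number"}},"required":["targets"]}

```bash
mkdir -p pics; ls; python3 - <<'E'
from rig import manip,get_image
import cv2,numpy as np
print(manip.state(),manip.tcp_to_grasp)
for n in("scene","top"):
    d=get_image(n);cv2.imwrite(f"pics/{n}0.png",d["frame"][:,:,::-1])
    np.savez(f"{n}0.npz",**d);print(n,d["fx"],d["pose"].round(3).tolist())
E
```

```text
pics
{'time': 0.0, 'q': array([ 1.25396707e+00,  3.20302146e-01,  1.56564146e+00, -1.92684399e-05,
        1.25737026e+00, -2.00168137e-02]), 'joint_velocities': array([ 0.00207515,  0.00037768,  0.00175175, -0.00090452,  0.00234983,
       -0.00017806]), 'joint_torque': array([ 4.73903549e-05, -4.12448001e+01, -2.31974941e+01,  7.26208510e-02,
        4.54417686e-02, -1.21231406e-04]), 'tool_pos': array([0.16802343, 0.54935352, 0.187029  ]), 'tool_rot': array([ 0.56879093,  0.4200819 , -0.4210671 , -0.5680762 ]), 'force': array([0.98267004, 0.05589536, 1.20967284]), 'moment': array([-0.03085559, -0.02573797, -0.02054886]), 'opening': 0.09119449641139983} -0.0188
scene 348.9903862519906 [[0.791, 0.514, -0.332, 0.834], [0.612, -0.672, 0.417, -0.229], [-0.009, -0.533, -0.846, 0.6], [0.0, 0.0, 0.0, 1.0]]
top 386.64687422969706 [[0.068, -0.972, 0.224, 0.449], [-0.998, -0.067, 0.009, 0.038], [0.006, -0.224, -0.975, 0.836], [0.0, 0.0, 0.0, 1.0]]
```

View pics/top0.png

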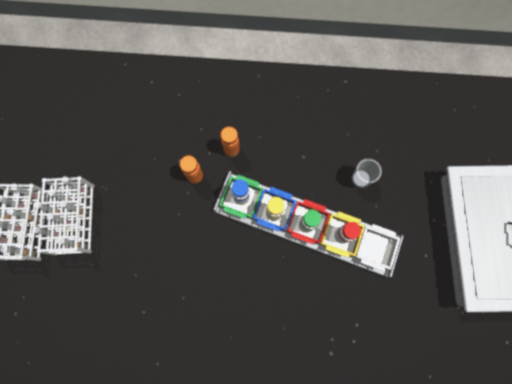

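View pics/scene0.png

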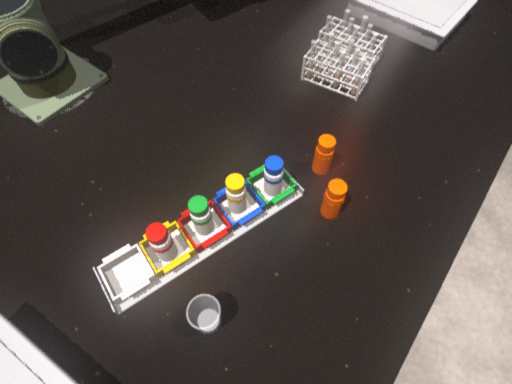

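Top view shows cells from left to right: green at (240,196), holding the blue bottle; blue at (275,208), holding yellow; red at (310,222), holding green; yellow at (344,234), holding red; and empty white at (377,249). The beaker is at (366,174), and the orange decoys are at (192,170) and (231,142). The plan is red→spare, yellow→yellow, blue→blue, green→green, red→red.

```bash
cat > h.py <<'E'
import numpy as np,cv2
from scipy.spatial.transform import Rotation as R
HUE=dict(red=(172,8),yellow=(22,36),green=(45,85),blue=(105,130),orange=(9,19))
def cloud(d):
    v,u=np.mgrid[:384,:512];z=np.asarray(d["z_map"])
    c=np.stack([(u-d["cx"])/d["fx"]*z,(v-d["cy"])/d["fy"]*z,z],-1)
    P=np.asarray(d["pose"]);return c@P[:3,:3].T+P[:3,3],z>0
def masks(d):
    h=cv2.cvtColor(np.asarray(d["frame"]),cv2.COLOR_RGB2HSV);s=(h[...,1]>120)&(h[...,2]>60)
    return {k:s&(((h[...,0]>=a)&(h[...,0]<=b)) if a<b else ((h[...,0]>=a)|(h[...,0]<=b))) for k,(a,b) in HUE.items()}
def caps(d):
    p,ok=cloud(d);o={}
    for k,m in masks(d).items():
        t=p[m&ok&(p[...,2]>.093-.005*(k=="orange"))&(p[...,2]<.115)]
        if len(t)>15:
            (c,_,_)=cv2.minAreaRect((t[:,:2]*1e4).astype(np.float32));o[k]=(np.array(c)/1e4,t[:,2].max(),len(t),np.ptp(t[:,:2],axis=0))
    return o
def walls(d):
    p,ok=cloud(d);o={}
    for k,m in masks(d).items():
        t=p[m&ok&(p[...,2]>.028)&(p[...,2]<.042)]
        if len(t)>15:o[k]=(cv2.minAreaRect((t[:,:2]*1e4).astype(np.float32)),np.median(t[:,2]),len(t))
    return o
E
python3 - <<'E'
from h import *
for n in("scene","top"):
    d=np.load(n+"0.npz")
    print(n)
    for k,v in caps(d).items():print(' cap',k,v[0].round(4),v[1].round(4),v[2],v[3].round(3))
    for k,((c,s,a),z,nn) in walls(d).items():print(' wall',k,(np.array(c)/1e4).round(4),(np.array(s)/1e4).round(4),round(a,1),z.round(4),nn)
    p,ok=cloud(d);t=p[ok&(p[...,2]>.045)&(p[...,2]<.075)&(abs(p[...,0]-.5)<.25)&(abs(p[...,1])<.4)]
    # row rim: everything at height ~36mm
    m=(ok&(p[...,2]>.030)&(p[...,2]<.042)).astype(np.uint8)
    for i,(x) in enumerate(cv2.connectedComponentsWithStats(cv2.morphologyEx(m,cv2.MORPH_CLOSE,np.ones((7,7))))[2][1:],1):
        if x[4]>300:print(x)
from rig import manip
s=manip.state();print(R.from_quat(s["tool_rot"]).as_matrix().round(3))
E
```

```text
scene
 cap red [ 0.5614 -0.1423] 0.1035 347 [0.033 0.032]
 cap yellow [ 0.5903 -0.0523] 0.1026 282 [0.054 0.15 ]
 cap green [ 0.5799 -0.0649] 0.1027 277 [0.032 0.032]
 cap blue [0.63   0.0801] 0.1027 263 [0.033 0.033]
 cap orange [0.6648 0.0087] 0.1004 458 [0.207 0.363]
 wall red [0.6261 0.0463] [0.3172 0.0842] 69.3 0.0361 462
 wall yellow [ 0.561  -0.1383] [0.0735 0.0841] 72.7 0.0362 441
 wall green [0.6268 0.079 ] [0.0727 0.0838] 73.5 0.036 325
 wall blue [0.6048 0.0068] [0.0732 0.0845] 73.1 0.0361 346
 wall orange [0.6527 0.1122] [0.5827 0.2149] 84.2 0.0348 165
[348   0  95  42 473]
[ 302   25   82   66 1945]
[  97  164  200  137 3665]
top
 cap red [ 0.5612 -0.1404] 0.1036 229 [0.03  0.032]
 cap yellow [0.6009 0.0097] 0.103 199 [0.032 0.028]
 cap green [ 0.5803 -0.0631] 0.1034 195 [0.03  0.029]
 cap blue [0.6303 0.0812] 0.1046 207 [0.032 0.031]
 cap orange [0.6666 0.0092] 0.1022 375 [0.207 0.361]
 wall red [ 0.584  -0.0649] [0.0735 0.0842] 73.2 0.0356 384
 wall yellow [ 0.5625 -0.1373] [0.0728 0.0842] 73.6 0.0356 357
 wall green [0.6286 0.0797] [0.0732 0.0837] 73.2 0.0359 261
 wall blue [0.606  0.0081] [0.0731 0.0844] 73.4 0.0357 369
 wall orange [6.434e-01 4.000e-04] [0.381  0.1123] 68.6 0.0347 94
[ 220  175  180   96 2893]
[  46  181   43   73 1312]
[   0  188   43   72 1132]
[[ 0.292 -0.    -0.956]
 [ 0.956 -0.002  0.292]
 [-0.002 -1.     0.   ]]
```

>>> play_rows:
  targets: "-0.0316 0 -0.0335 8.5 1; -0.0263 0 -0.0378 8.5 1; -0.0204 0 -0.0412 8.5 1; -0.0142 0 -0.0438 8.5 1; -0.0074 0 -0.0454 8.5 1"

```text
time: 0.6
tool_pos: [0.2809, 0.3461, 0.1839]
tool_rot: [0.684, 0.181, -0.184, -0.682]
force: [1.2, 0.1, 0.2]
opening: 0.0915
```

```bash
cat >> h.py <<'E'
def go(x,y,z=None,jaw=-16.95):
    from rig import manip
    s=manip.state();r=R.from_quat(s["tool_rot"]);M=r.as_matrix();t=s["tool_pos"]
    d=np.array([x,y,t[2] if z is None else z])-t
    a=np.degrees(np.arctan2(M[1,0],M[0,0]))
    print("t",round(s["time"],2),"tcp",t.round(4),"tool shift",(M.T@d).round(4),"yaw",round(a-jaw,2),"tilt",round(np.degrees(np.arccos(-M[2,1])),2),"open",round(s["opening"],4),"F",s["force"].round(2))
E
python3 - <<'E'
from h import *
go(.5613,-.1413)
u=np.array([.9566,-.2915]);
cells=dict(green=(.6277,.0793),blue=(.6055,.0075),red=(.584,-.065),yellow=(.5618,-.138))
for n in("scene","top"):
    d=np.load(n+"0.npz");p,ok=cloud(d);q=p[ok]
    for k,c in cells.items():
        w=(q[:,:2]-c);a=w@u;b=w@[.2915,.9566]
        for lo,hi in((.030,.034),(.034,.040)):
            m=(q[:,2]>lo)&(q[:,2]<hi)&(abs(b)<.034)&(abs(a)<.06)
            print(n,k,lo,m.sum(),np.percentile(a[m],[1,50,99]).round(4) if m.any() else '', np.histogram(a[m],bins=np.arange(-.046,.047,.004))[0])
E
```

```text
t 0.6 tcp [0.2809 0.3461 0.1839] tool shift [-1.000e-04  1.000e-03 -5.623e-01] yaw 46.87 tilt 0.23 open 0.0915 F [1.23 0.14 0.2 ]
scene green 0.03 64 [-0.032   0.0132  0.0405] [ 0  0  0 16  0  0  0  0  0  1  4  2  2  3  5  3  5  2  0 11  1  9  0]
scene green 0.034 331 [-0.0424  0.0282  0.0408] [ 5 35 34 31  0  1  1  0  1  3  3  4  8  7  6 10 13  2 17 62 48 40  0]
scene blue 0.03 66 [-0.0319  0.0083  0.0409] [ 0  0  0 13  2  1  1  2  1  3  1  2  3  8 11  1  1  1  1  8  0  6  0]
scene blue 0.034 323 [-0.0426  0.031   0.0415] [ 5 19 23 20  4  3  3  4  1  4  4  5  7  7 10  2  2  3 15 71 54 57  0]
scene red 0.03 70 [-0.0321  0.012   0.0407] [ 0  0  0 14  1  1  1  1  1  1  2  2  3  3 11  1  2  1  0 10  2 13  0]
scene red 0.034 347 [-0.042   0.0308  0.0411] [ 4 18 21 30  3  1  3  2  2  2  3  8  4  8 19  3  2  3 19 81 57 54  0]
scene yellow 0.03 68 [-0.0321  0.0138  0.0405] [ 0  0  0 17  1  0  0  0  1  1  0  2  2  5  5 13  0  0  0 11  0 10  0]
scene yellow 0.034 383 [-0.0419  0.0313  0.041 ] [ 3 15 20 35  3  4  4  2  2  2  2  2  5  4  9 21  4  3 24 89 70 60  0]
top green 0.03 60 [-0.0419  0.
[... 193 characters left out ...]
7 33  0]
top blue 0.03 55 [-0.0414 -0.0003  0.0404] [ 0  5  6  8  1  2  1  3  0  1  0  1  0  0  2  0  0  1  2 12  8  2  0]
top blue 0.034 304 [-0.0414 -0.0036  0.0422] [ 0 41 39 56  4  2  2  4  1  1  3  2  2  2  0  2  2  0  5 56 35 40  5]
top red 0.03 56 [-0.0417 -0.0051  0.0413] [ 0 11  5  3  1  0  4  2  1  1  0  1  2  1  1  0  0  0  5 11  4  3  0]
top red 0.034 315 [-0.0417 -0.0044  0.0417] [ 3 39 42 56  1  2  6  5  1  1  4  1  2  2  2  2  2  2  8 55 43 35  1]
top yellow 0.03 65 [-0.0418 -0.0107  0.042 ] [ 0 10  5  7  4  0  1  3  3  3  1  3  1  2  1  0  0  1  2  8  6  3  1]
top yellow 0.034 313 [-0.0414 -0.0089  0.0418] [ 0 41 43 58  2  3  2  3  3  4  2  1  2  3  2  2  2  2  9 47 42 39  1]
```

>>> play_rows:
  targets: "0 0 -0.048 8.5 1; 0.0072 0 -0.0475 8.5 1; 0.0141 0 -0.0459 8.5 1; 0.0208 0 -0.0433 8.5 1; 0.0268 0 -0.0398 8.5 1"

```text
time: 1.1
tool_pos: [0.4018, 0.1284, 0.1836]
tool_rot: [0.704, -0.081, 0.08, -0.701]
force: [1.2, 0.2, -1.1]
opening: 0.091
```

```bash
python3 -c "
from h import *;go(.5613,-.1413)"
```

```text
t 1.1 tcp [0.4018 0.1284 0.1836] tool shift [ 0.2165  0.0006 -0.2265] yaw 3.86 tilt 0.25 open 0.091 F [ 1.22  0.16 -1.07]
```

>>> play_rows:
  targets: "0.033 0 -0.035 3.9 1; 0.035 0 -0.032 0 1; 0.035 0 -0.032 0 1; 0.035 0 -0.032 0 1; 0.035 0 -0.032 0 1"

```text
time: 1.6
tool_pos: [0.5234, -0.0872, 0.1832]
tool_rot: [0.7, -0.108, 0.106, -0.698]
force: [1.8, 0.8, -0.6]
opening: 0.0911
```

```bash
python3 -c "
from h import *;go(.5613,-.1413)"
```

```text
t 1.6 tcp [ 0.5234 -0.0872  0.1832] tool shift [ 0.0524 -0.     -0.0402] yaw -0.51 tilt 0.23 open 0.0911 F [ 1.8   0.76 -0.55]
```

>>> play_rows:
  targets: "0.028 0 -0.022 -0.5 1; 0.021 0 -0.016 0 1; 0.003 0 -0.002 0 1; 0 0 0 0 1"

```text
time: 2.0
tool_pos: [0.5632, -0.149, 0.1801]
tool_rot: [0.7, -0.109, 0.105, -0.698]
force: [-0.3, 0.1, -0.0]
opening: 0.091
```

```bash
python3 - <<'E'
from h import *;go(.5613,-.1413)
from rig import get_image
d=get_image("scene");cv2.imwrite("pics/s1.png",d["frame"][:,:,::-1])
E
```

```text
t 2.0 tcp [ 0.5632 -0.149   0.1801] tool shift [-0.0042 -0.      0.0068] yaw -0.45 tilt 0.4 open 0.091 F [-0.3   0.07 -0.01]
```

View pics/s1.png

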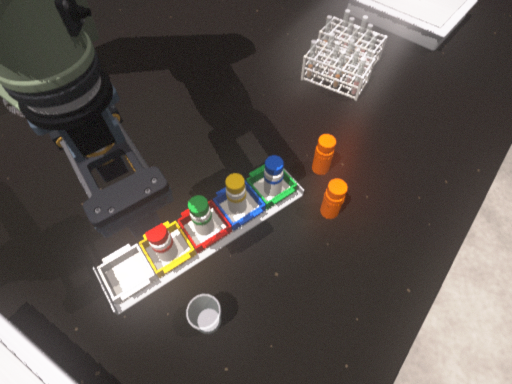

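```bash
python3 - <<'E'
from h import *;go(.5613,-.1413)
from rig import get_image
d=get_image("scene");P=np.linalg.inv(d["pose"])
for w in [(.5632,-.149,.18),(.5632,-.149,.28),(.5613,-.1413,.1),(.52,-.136,.18),(.606,-.162,.18)]:
    c=P@[*w,1];print(w,d["fx"]*c[0]/c[2]+d["cx"],d["fy"]*c[1]/c[2]+d["cy"])
p,ok=cloud(d);m=ok[150:230,80:170]&(p[150:230,80:170,2]>.15)
q=p[150:230,80:170][m];print(m.sum(),q.min(0),q.max(0))
cv2.imwrite("pics/s2.png",d["frame"][:,:,::-1])
d=get_image("top");cv2.imwrite("pics/t2.png",d["frame"][:,:,::-1])
E
```

```text
t 2.05 tcp [ 0.563  -0.1487  0.1801] tool shift [-0.0039 -0.      0.0065] yaw -0.41 tilt 0.41 open 0.091 F [-0.29 -0.23  0.61]
(0.5632, -0.149, 0.18) 137.6787829258701 210.71469460931695
(0.5632, -0.149, 0.28) 111.55018782686702 168.33116283537996
(0.5613, -0.1413, 0.1) 155.5054494792205 230.9247646151918
(0.52, -0.136, 0.18) 123.98507687740528 188.12239198347442
(0.606, -0.162, 0.18) 152.342894617858 235.0858700742525
5643 [ 0.50905705 -0.2097638   0.20668438] [ 0.65853879 -0.11688115  0.3388034 ]
```

View pics/t2.png

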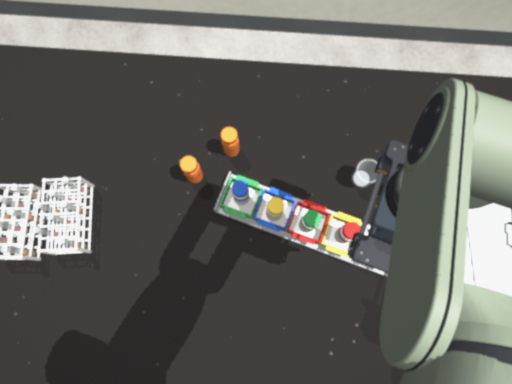

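View pics/s2.png

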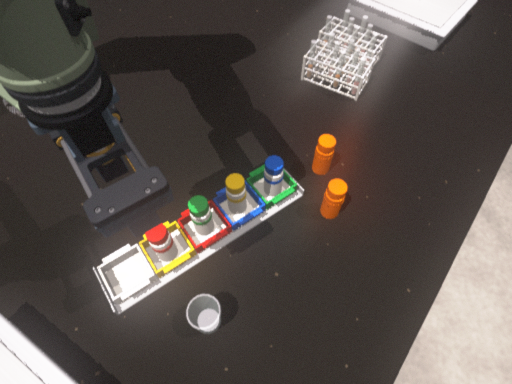

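```bash
python3 - <<'E'
from h import *
from rig import get_image
d=get_image("scene");p,ok=cloud(d)
for u,v in[(90,212),(98,218),(125,195),(130,208),(160,185),(140,170),(95,130),(112,165),(150,182)]:print(u,v,p[v,u].round(3))
f=d["frame"][150:260,70:180];cv2.imwrite("pics/s3.png",cv2.resize(cv2.convertScaleAbs(f[:,:,::-1],alpha=2.2,beta=20),None,fx=5,fy=5,interpolation=2))
E
```

```text
90 212 [ 0.626 -0.204  0.328]
98 218 [ 0.637 -0.203  0.329]
125 195 [ 0.636 -0.173  0.327]
130 208 [ 0.646 -0.178  0.32 ]
160 185 [ 0.655 -0.146  0.329]
140 170 [ 0.626 -0.145  0.327]
95 130 [ 0.577 -0.147  0.352]
112 165 [ 0.518 -0.133  0.231]
150 182 [ 0.645 -0.149  0.328]
```

View pics/s3.png

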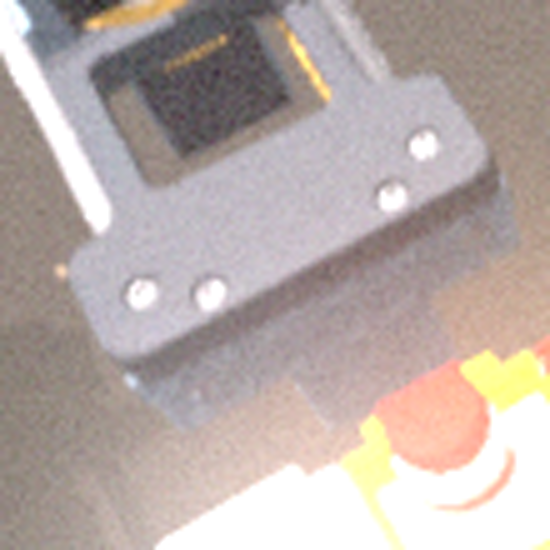

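>>> play_rows:
  targets: "-0.004 0.01 0.0065 0.4 1; 0 0.035 0 0 1; 0 0.035 0 0 1; 0 0.025 0 0 1; 0 0.01 0 0 1"

```text
time: 2.7
tool_pos: [0.5597, -0.1339, 0.0647]
tool_rot: [0.7, -0.107, 0.108, -0.698]
force: [0.3, -0.6, 0.4]
opening: 0.091
```

```bash
python3 -c "
from h import *;go(.5613,-.1413,.045)"
```

```text
t 2.7 tcp [ 0.5597 -0.1339  0.0647] tool shift [ 0.0037  0.0197 -0.0065] yaw -0.48 tilt 0.15 open 0.091 F [ 0.27 -0.56  0.37]
```

>>> play_rows:
  targets: "0.003 0.014 -0.005 0 1; 0 0.004 0 0 1; 0 0 0 0 1"

```text
time: 3.0
tool_pos: [0.5595, -0.1367, 0.0454]
tool_rot: [0.7, -0.107, 0.106, -0.699]
force: [-1.1, -0.1, 0.3]
opening: 0.0911
```

```bash
python3 -c "
from h import *;go(.5613,-.1413,.045)"
```

```text
t 3.0 tcp [ 0.5595 -0.1367  0.0454] tool shift [ 0.0031  0.0004 -0.0039] yaw -0.37 tilt 0.11 open 0.0911 F [-1.07 -0.06  0.33]
```

>>> play_rows:
  targets: "0.003 0 -0.004 0 0; 0 0 0 0 -1; 0 0 0 0 -1; 0 0 0 0 -1; 0 0 0 0 -1"
  grip_force: 15

```text
time: 3.5
tool_pos: [0.5636, -0.1417, 0.0492]
tool_rot: [0.7, -0.105, 0.108, -0.698]
force: [-0.2, 0.4, -0.1]
opening: 0.0541
```

>>> play_rows:
  targets: "0 0 0 0 -1; 0 0 0 0 -1; 0 0 0 0 -1; 0 0 0 0 -1; 0 0 0 0 -1"

```text
time: 4.0
tool_pos: [0.5635, -0.1416, 0.0496]
tool_rot: [0.7, -0.105, 0.108, -0.698]
force: [-0.1, -0.1, -0.2]
opening: 0.0346
```

```bash
python3 -c "
from h import *;go(.5613,-.1413,.045)"
```

```text
t 4.0 tcp [ 0.5635 -0.1416  0.0496] tool shift [-0.0022  0.0045 -0.0003] yaw -0.37 tilt 0.32 open 0.0346 F [-0.09 -0.08 -0.24]
```

>>> play_rows:
  targets: "0 -0.02 0 0 -1; 0 -0.025 0 0 -1; 0 -0.02 0 0 -1; -0.001 0 -0.02 0 -1; 0 0 -0.025 0 -1"

```text
time: 4.5
tool_pos: [0.548, -0.1822, 0.1147]
tool_rot: [0.699, -0.105, 0.105, -0.699]
force: [-0.2, 0.1, -1.5]
opening: 0.0344
```

```bash
python3 -c "
from h import *;go(.5395,-.2105,.049)"
```

```text
t 4.5 tcp [ 0.548  -0.1822  0.1147] tool shift [ 0.0001  0.0657 -0.0296] yaw -0.13 tilt 0.05 open 0.0344 F [-0.25  0.07 -1.47]
```

>>> play_rows:
  targets: "0 0 -0.02 0 -1; 0 0 0 0 -1; 0 0.02 0 0 -1; 0 0.02 0 0 -1; 0 0 0 0 -1"

```text
time: 5.0
tool_pos: [0.5417, -0.203, 0.0737]
tool_rot: [-0.699, 0.106, -0.107, 0.699]
force: [-0.9, -1.0, -1.3]
opening: 0.0345
```

```bash
python3 -c "
from h import *;go(.5395,-.2105,.049)"
```

```text
t 5.0 tcp [ 0.5417 -0.203   0.0737] tool shift [ 0.      0.0246 -0.0078] yaw -0.34 tilt 0.11 open 0.0345 F [-0.92 -1.01 -1.33]
```

>>> play_rows:
  targets: "0 0.01 -0.006 0 -1; 0 0.008 0 0 -1; 0 0.003 0 0 -1; 0 0 0 0 -1; 0 0 0 0 -1"

```text
time: 5.5
tool_pos: [0.5414, -0.2083, 0.0525]
tool_rot: [-0.699, 0.105, -0.107, 0.699]
force: [0.5, -0.8, -0.8]
opening: 0.0345
```

```bash
python3 -c "
from h import *;go(.5395,-.2105,.049)"
```

```text
t 5.5 tcp [ 0.5414 -0.2083  0.0525] tool shift [-0.0012  0.0035 -0.0027] yaw -0.28 tilt 0.23 open 0.0345 F [ 0.48 -0.84 -0.82]
```

>>> play_rows:
  targets: "0 0.003 0 0 -1; 0 0 0 0 -1; 0 0 0 0 1; 0 0 0 0 1; 0 0 0 0 1"

```text
time: 6.0
tool_pos: [0.5428, -0.2087, 0.0511]
tool_rot: [0.699, -0.103, 0.109, -0.699]
force: [-0.1, -0.5, 0.1]
opening: 0.0557
```

>>> play_rows:
  targets: "0 0 0 0 1; 0 0 0 0 1; 0 0 0 0 1; 0 -0.01 0.02 0 1; 0 0 0.04 0 1"

```text
time: 6.5
tool_pos: [0.5605, -0.1541, 0.0618]
tool_rot: [0.7, -0.105, 0.111, -0.698]
force: [1.2, 0.2, 0.4]
opening: 0.0911
```

```bash
python3 -c "
from h import *;go(.601,.009,.047)"
```

```text
t 6.5 tcp [ 0.5605 -0.1541  0.0618] tool shift [-0.0108  0.0145  0.1678] yaw -0.62 tilt 0.53 open 0.0911 F [1.22 0.19 0.38]
```

>>> play_rows:
  targets: "-0.003 0 0.04 -0.5 1; -0.003 0 0.04 0 1; -0.003 0 0.04 0 1; -0.001 0 0.03 0 1; 0 0 0.006 0 1"

```text
time: 7.0
tool_pos: [0.5996, 0.0059, 0.0622]
tool_rot: [0.7, -0.1, 0.109, -0.699]
force: [0.5, -0.3, 0.3]
opening: 0.0912
```

```bash
python3 -c "
from h import *;go(.601,.009,.047)"
```

```text
t 7.0 tcp [0.5996 0.0059 0.0622] tool shift [0.0003 0.0152 0.0034] yaw -0.06 tilt 0.66 open 0.0912 F [ 0.48 -0.34  0.33]
```

>>> play_rows:
  targets: "0 0.01 0.002 0 1; 0 0.004 0 0 0; 0 0 0 0 -1; 0 0 0 0 -1; 0 0 0 0 -1"

```text
time: 7.5
tool_pos: [0.599, 0.0046, 0.0461]
tool_rot: [0.7, -0.102, 0.108, -0.698]
force: [0.1, -0.0, 0.1]
opening: 0.0619
```

>>> play_rows:
  targets: "0 0 0 0 -1; 0 0 0 0 -1; 0 0 0 0 -1; 0 0 0 0 -1; 0 0 0 0 -1"

```text
time: 8.0
tool_pos: [0.5991, 0.003, 0.0466]
tool_rot: [0.7, -0.102, 0.11, -0.698]
force: [0.0, 0.1, -0.9]
opening: 0.0349
```

```bash
python3 -c "
from h import *;go(.601,.009,.047)"
```

```text
t 8.0 tcp [0.5991 0.003  0.0466] tool shift [ 0.     -0.0004  0.0063] yaw -0.29 tilt 0.61 open 0.0349 F [ 0.03  0.12 -0.86]
```

>>> play_rows:
  targets: "0 -0.02 0 0 -1; 0 -0.035 0 0 -1; 0 -0.035 0 0 -1; 0 -0.03 0 0 -1; 0 -0.005 0 0 -1"

```text
time: 8.5
tool_pos: [0.5957, 0.004, 0.1725]
tool_rot: [0.701, -0.105, 0.106, -0.698]
force: [0.2, 0.3, -1.4]
opening: 0.0351
```

```bash
python3 -c "
from h import *;go(.560,-.144,.047)"
```

```text
t 8.5 tcp [0.5957 0.004  0.1725] tool shift [ 0.0094  0.1261 -0.1515] yaw -0.25 tilt 0.26 open 0.0351 F [ 0.22  0.31 -1.37]
```

>>> play_rows:
  targets: "0.002 0 -0.03 0 -1; 0.003 0 -0.04 0 -1; 0.003 0 -0.04 0 -1; 0.001 0 -0.03 0 -1; 0 0 0 0 -1"

```text
time: 9.0
tool_pos: [0.5604, -0.1346, 0.1682]
tool_rot: [0.701, -0.105, 0.103, -0.698]
force: [0.9, 0.7, -1.3]
opening: 0.0351
```

```bash
python3 -c "
from h import *;go(.560,-.144,.047)"
```

```text
t 9.0 tcp [ 0.5604 -0.1346  0.1682] tool shift [ 0.0027  0.1212 -0.0086] yaw 0.03 tilt 0.28 open 0.0351 F [ 0.86  0.7  -1.33]
```

>>> play_rows:
  targets: "0 0.02 -0.007 0 -1; 0 0.035 0 0 -1; 0 0.03 0 0 -1; 0 0.015 0 0 -1; 0 0 0 0 -1"

```text
time: 9.5
tool_pos: [0.5556, -0.1391, 0.0601]
tool_rot: [0.699, -0.108, 0.101, -0.699]
force: [0.7, 0.4, -1.1]
opening: 0.0346
```

```bash
python3 -c "
from h import *;go(.560,-.144,.047)"
```

```text
t 9.5 tcp [ 0.5556 -0.1391  0.0601] tool shift [ 0.0058  0.0131 -0.0034] yaw -0.07 tilt 0.53 open 0.0346 F [ 0.74  0.43 -1.12]
```

>>> play_rows:
  targets: "0.004 0.007 -0.003 0 -1; 0 0.004 0 0 -1; 0 0 0 0 -1; 0 0 0 0 -1"

```text
time: 9.9
tool_pos: [0.56, -0.1423, 0.049]
tool_rot: [0.699, -0.107, 0.101, -0.699]
force: [-0.7, -0.1, -0.9]
opening: 0.0349
```

```bash
python3 -c "
from h import *;go(.560,-.144,.047)"
```

```text
t 9.9 tcp [ 0.56   -0.1423  0.049 ] tool shift [ 0.0005  0.002  -0.0016] yaw 0.0 tilt 0.44 open 0.0349 F [-0.66 -0.08 -0.93]
```

>>> play_rows:
  targets: "0 0.0025 0 0 -1; 0 0 0 0 -1; 0 0 0 0 1; 0 0 0 0 1; 0 0 0 0 1"

```text
time: 10.4
tool_pos: [0.5617, -0.1427, 0.0488]
tool_rot: [0.7, -0.105, 0.103, -0.699]
force: [0.3, -0.7, 0.4]
opening: 0.056
```

>>> play_rows:
  targets: "0 0 0 0 1; 0 0 0 0 1; 0 0 0 0 1; 0 -0.01 0.02 0 1; 0 0 0.04 0 1"

```text
time: 10.9
tool_pos: [0.579, -0.088, 0.0593]
tool_rot: [0.7, -0.107, 0.106, -0.698]
force: [1.5, -0.8, 0.2]
opening: 0.0908
```

```bash
python3 -c "
from h import *;go(.630,.0807,.047)"
```

```text
t 10.9 tcp [ 0.579  -0.088   0.0593] tool shift [-0.0014  0.0119  0.1763] yaw -0.35 tilt 0.16 open 0.0908 F [ 1.5  -0.78  0.15]
```

>>> play_rows:
  targets: "0 0 0.042 0 1; 0 0 0.042 0 1; 0 0 0.042 0 1; 0 0 0.032 0 1; 0 0.003 0.009 0 1"

```text
time: 11.4
tool_pos: [0.6318, 0.0798, 0.0567]
tool_rot: [0.699, -0.106, 0.107, -0.699]
force: [-0.9, -1.1, -0.4]
opening: 0.0912
```

```bash
python3 -c "
from h import *;go(.630,.0807,.047)"
```

```text
t 11.4 tcp [0.6318 0.0798 0.0567] tool shift [-0.002   0.0097  0.0004] yaw -0.33 tilt 0.06 open 0.0912 F [-0.93 -1.05 -0.37]
```

>>> play_rows:
  targets: "-0.002 0.008 0 0 1; 0 0 0 0 0; 0 0 0 0 -1; 0 0 0 0 -1; 0 0 0 0 -1"

```text
time: 11.9
tool_pos: [0.6275, 0.0769, 0.0466]
tool_rot: [0.7, -0.108, 0.106, -0.698]
force: [0.3, 0.6, 0.1]
opening: 0.0621
```

>>> play_rows:
  targets: "0 0 0 0 -1; 0 0 0 0 -1; 0 0 0 0 -1; 0 0 0 0 -1; 0 0 0 0 -1"

```text
time: 12.4
tool_pos: [0.628, 0.0751, 0.0474]
tool_rot: [0.7, -0.108, 0.107, -0.698]
force: [0.1, -1.2, -0.3]
opening: 0.0349
```

```bash
python3 -c "
from h import *;go(.630,.0807,.047)"
```

```text
t 12.4 tcp [0.628  0.0751 0.0474] tool shift [0.0002 0.0003 0.006 ] yaw -0.55 tilt 0.19 open 0.0349 F [ 0.14 -1.2  -0.33]
```

>>> play_rows:
  targets: "0 -0.02 0 0 -1; 0 -0.025 0 0 -1; 0 -0.02 0 0 -1; 0 0 -0.02 0 -1; 0 0 -0.025 0 -1"

```text
time: 12.9
tool_pos: [0.6127, 0.0334, 0.1119]
tool_rot: [0.701, -0.108, 0.103, -0.698]
force: [-0.0, 0.5, -1.5]
opening: 0.0349
```

```bash
python3 -c "
from h import *;go(.6038,.0018,.047)"
```

```text
t 12.9 tcp [0.6127 0.0334 0.1119] tool shift [ 0.0012  0.065  -0.0325] yaw -0.27 tilt 0.46 open 0.0349 F [-0.03  0.47 -1.53]
```

>>> play_rows:
  targets: "0 0 -0.024 0 -1; 0 0.01 -0.004 0 -1; 0 0.02 0 0 -1; 0 0.018 0 0 -1; 0 0 0 0 -1"

```text
time: 13.4
tool_pos: [0.5983, 0.0005, 0.058]
tool_rot: [0.701, -0.112, 0.102, -0.697]
force: [-0.3, 0.3, -1.0]
opening: 0.0353
```

```bash
python3 -c "
from h import *;go(.6038,.0018,.047)"
```

```text
t 13.4 tcp [5.983e-01 5.000e-04 5.800e-02] tool shift [0.005  0.0109 0.003 ] yaw -0.52 tilt 0.9 open 0.0353 F [-0.3   0.3  -0.99]
```

>>> play_rows:
  targets: "0.004 0.006 0.002 0 -1; 0 0.003 0 0 -1; 0 0 0 0 -1; 0 0 0 0 -1"

```text
time: 13.8
tool_pos: [0.6032, 0.0017, 0.048]
tool_rot: [0.701, -0.112, 0.102, -0.697]
force: [-0.7, 0.1, -2.0]
opening: 0.0351
```

```bash
python3 -c "
from h import *;go(.6038,.0018,.047)"
```

```text
t 13.8 tcp [0.6032 0.0017 0.048 ] tool shift [0.0005 0.001  0.0003] yaw -0.49 tilt 0.91 open 0.0351 F [-0.7   0.13 -1.97]
```

>>> play_rows:
  targets: "0 0.0015 0 0 -1; 0 0 0 0 -1; 0 0 0 0 1; 0 0 0 0 1; 0 0 0 0 1"

```text
time: 14.3
tool_pos: [0.6048, 0.0019, 0.0487]
tool_rot: [0.701, -0.111, 0.104, -0.697]
force: [-0.3, 0.0, -0.2]
opening: 0.0559
```

>>> play_rows:
  targets: "0 0 0 0 1; 0 0 0 0 1; 0 0 0 0 1; 0 -0.01 -0.015 0 1; 0 0 -0.025 0 1"

```text
time: 14.8
tool_pos: [0.5935, -0.0357, 0.06]
tool_rot: [0.701, -0.109, 0.102, -0.697]
force: [0.2, -0.2, -0.0]
opening: 0.0908
```

```bash
python3 -c "
from h import *;go(.580,-.0635,.047)"
```

```text
t 14.8 tcp [ 0.5935 -0.0357  0.06  ] tool shift [-0.0046  0.0133 -0.0304] yaw -0.24 tilt 0.59 open 0.0908 F [ 0.25 -0.22 -0.03]
```

>>> play_rows:
  targets: "-0.003 0 -0.02 0 1; 0 0.008 -0.005 0 1; 0 0.003 0 0 1; 0 0 0 0 1"

```text
time: 15.2
tool_pos: [0.5822, -0.0639, 0.0508]
tool_rot: [0.701, -0.109, 0.105, -0.697]
force: [0.2, -0.2, -0.7]
opening: 0.0911
```

```bash
python3 -c "
from h import *;go(.580,-.0635,.047)"
```

```text
t 15.2 tcp [ 0.5822 -0.0639  0.0508] tool shift [-0.0022  0.0038 -0.0002] yaw -0.46 tilt 0.52 open 0.0911 F [ 0.16 -0.21 -0.67]
```

>>> play_rows:
  targets: "-0.002 0.003 0 0 0; 0 0 0 0 -1; 0 0 0 0 -1; 0 0 0 0 -1; 0 0 0 0 -1"

```text
time: 15.7
tool_pos: [0.5809, -0.0611, 0.0472]
tool_rot: [0.701, -0.108, 0.104, -0.697]
force: [-0.7, -0.9, 0.5]
opening: 0.0539
```

>>> play_rows:
  targets: "0 0 0 0 -1; 0 0 0 0 -1; 0 0 0 0 -1; 0 0 0 0 -1"

```text
time: 16.1
tool_pos: [0.5812, -0.0609, 0.0473]
tool_rot: [0.701, -0.108, 0.104, -0.697]
force: [-0.9, -0.2, -0.5]
opening: 0.0348
```

```bash
python3 -c "
from h import *;go(.580,-.0635,.047)"
```

```text
t 16.1 tcp [ 0.5812 -0.0609  0.0473] tool shift [-0.0004  0.0003 -0.0029] yaw -0.27 tilt 0.48 open 0.0348 F [-0.92 -0.21 -0.46]
```

>>> play_rows:
  targets: "0 -0.02 0 0 -1; 0 -0.035 0 0 -1; 0 -0.035 0 0 -1; 0 -0.03 0 0 -1; 0 -0.005 0 0 -1"

```text
time: 16.6
tool_pos: [0.58, -0.0602, 0.1736]
tool_rot: [0.701, -0.111, 0.101, -0.697]
force: [0.3, -0.1, -0.6]
opening: 0.0351
```

```bash
python3 -c "
from h import *;go(.6286,.0822,.047)"
```

```text
t 16.6 tcp [ 0.58   -0.0602  0.1736] tool shift [0.0059 0.1254 0.1514] yaw -0.3 tilt 0.88 open 0.0351 F [ 0.31 -0.06 -0.62]
```

>>> play_rows:
  targets: "0.002 0 0.03 0 -1; 0.002 0 0.04 0 -1; 0.001 0 0.04 0 -1; 0 0 0.03 0 -1; 0 0 0.003 0 -1"

```text
time: 17.1
tool_pos: [0.627, 0.0772, 0.1684]
tool_rot: [0.701, -0.114, 0.101, -0.696]
force: [-0.2, -0.2, -0.9]
opening: 0.0351
```

```bash
python3 -c "
from h import *;go(.6286,.0822,.047)"
```

```text
t 17.1 tcp [0.627  0.0772 0.1684] tool shift [0.0021 0.1213 0.0065] yaw -0.57 tilt 1.13 open 0.0351 F [-0.17 -0.21 -0.94]
```

>>> play_rows:
  targets: "0.001 0.02 0.004 0 -1; 0.001 0.035 0 0 -1; 0.001 0.03 0 0 -1; 0 0.015 0 0 -1; 0 0 0 0 -1"

```text
time: 17.6
tool_pos: [0.6257, 0.0783, 0.0598]
tool_rot: [0.703, -0.116, 0.098, -0.695]
force: [0.4, 0.2, -0.8]
opening: 0.0346
```

```bash
python3 -c "
from h import *;go(.6286,.0822,.047)"
```

```text
t 17.6 tcp [0.6257 0.0783 0.0598] tool shift [0.0019 0.0127 0.0048] yaw -0.45 tilt 1.59 open 0.0346 F [ 0.44  0.2  -0.77]
```

>>> play_rows:
  targets: "0.001 0.007 0.003 0 -1; 0 0.004 0 0 -1; 0 0 0 0 -1; 0 0 0 0 -1"

```text
time: 18.0
tool_pos: [0.628, 0.0798, 0.049]
tool_rot: [0.703, -0.116, 0.099, -0.695]
force: [-0.3, -0.9, -0.9]
opening: 0.0345
```

```bash
python3 -c "
from h import *;go(.6286,.0822,.047)"
```

```text
t 18.0 tcp [0.628  0.0798 0.049 ] tool shift [-0.0001  0.002   0.0025] yaw -0.51 tilt 1.51 open 0.0345 F [-0.29 -0.86 -0.88]
```

Lower, release, then head back along the row to the spare cell (red bottle, about (.5395,-.208)).

>>> play_rows:
  targets: "0 0.0025 0 0 -1; 0 0 0 0 -1; 0 0 0 0 1; 0 0 0 0 1; 0 0 0 0 1"

```text
time: 18.5
tool_pos: [0.6297, 0.0799, 0.0491]
tool_rot: [0.702, -0.114, 0.101, -0.695]
force: [0.5, 0.2, 0.3]
opening: 0.0558
```

>>> play_rows:
  targets: "0 0 0 0 1; 0 0 0 0 1; 0 0 0 0 1; 0 -0.012 -0.02 0 1; 0 0 -0.04 0 1"

```text
time: 19.0
tool_pos: [0.6131, 0.0244, 0.0626]
tool_rot: [0.702, -0.111, 0.099, -0.696]
force: [-0.2, -0.5, -0.1]
opening: 0.0909
```

```bash
python3 - <<'E'
from h import *;go(.5412,-.209,.047)
from rig import get_image
d=get_image("scene");cv2.imwrite("pics/s4.png",d["frame"][:,:,::-1])
for k,v in caps(d).items():print(k,v[0].round(4),v[1].round(4),v[2],v[3].round(3))
E
```

```text
t 19.0 tcp [0.6131 0.0244 0.0626] tool shift [ 0.0003  0.0184 -0.244 ] yaw -0.17 tilt 1.1 open 0.0909 F [-0.17 -0.52 -0.11]
red [ 0.5395 -0.2085] 0.1036 397 [0.034 0.032]
yellow [ 0.5612 -0.1377] 0.1028 351 [0.032 0.034]
green [0.6362 0.0511] 0.1028 78 [0.055 0.069]
blue [ 0.6229 -0.0007] 0.1027 251 [0.073 0.032]
orange [0.6761 0.0253] 0.0928 451 [0.186 0.332]
```

View pics/s4.png

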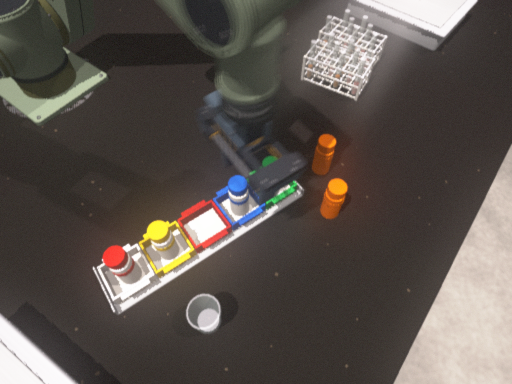

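The picture shows blue in the blue cell (238,190), yellow in yellow (160,235), red in the spare (118,262), the red cell empty, and the beaker unmoved at (204,314). Next I fetch red.

>>> play_rows:
  targets: "0 0 -0.042 0 1; 0 0 -0.042 0 1; 0 0 -0.042 0 1; 0 0 -0.042 0 1; 0 0 -0.03 0 1"

```text
time: 19.55
tool_pos: [0.5471, -0.1809, 0.0693]
tool_rot: [0.705, -0.112, 0.1, -0.693]
force: [0.1, -0.2, -0.1]
opening: 0.091
```

```bash
python3 -c "
from h import *;go(.5395,-.2085,.05)"
```

```text
t 19.55 tcp [ 0.5471 -0.1809  0.0693] tool shift [ 0.0012  0.0199 -0.0282] yaw -0.27 tilt 1.38 open 0.091 F [ 0.15 -0.2  -0.13]
```

>>> play_rows:
  targets: "0.001 0.005 -0.016 0 1; 0 0.01 -0.002 0 1; 0 0.003 0 0 1; 0 0 0 0 1"

```text
time: 19.95
tool_pos: [0.5392, -0.2051, 0.0531]
tool_rot: [0.705, -0.114, 0.103, -0.692]
force: [-0.4, -0.2, -0.5]
opening: 0.0912
```

```bash
python3 -c "
from h import *;go(.5395,-.2085,.05)"
```

```text
t 19.95 tcp [ 0.5392 -0.2051  0.0531] tool shift [ 0.0013  0.0031 -0.0031] yaw -0.75 tilt 1.38 open 0.0912 F [-0.39 -0.16 -0.47]
```

>>> play_rows:
  targets: "0.001 0.004 -0.002 0 0; 0 0 0 0 -1; 0 0 0 0 -1; 0 0 0 0 -1; 0 0 0 0 -1"

```text
time: 20.45
tool_pos: [0.5407, -0.2043, 0.0489]
tool_rot: [0.705, -0.113, 0.101, -0.693]
force: [-1.7, 0.4, 0.3]
opening: 0.0542
```

>>> play_rows:
  targets: "0 0 0 0 -1; 0 0 0 0 -1; 0 0 0 0 -1; 0 0 0 0 -1"

```text
time: 20.85
tool_pos: [0.5411, -0.2041, 0.0491]
tool_rot: [0.705, -0.112, 0.101, -0.693]
force: [0.6, 0.1, -1.5]
opening: 0.035
```

```bash
python3 -c "
from h import *;go(.5395,-.2085,.05)"
```

```text
t 20.85 tcp [ 0.5411 -0.2041  0.0491] tool shift [-0.0003 -0.0008 -0.0047] yaw -0.44 tilt 1.34 open 0.035 F [ 0.58  0.08 -1.47]
```

>>> play_rows:
  targets: "0 -0.02 0 0 -1; 0 -0.035 0 0 -1; 0 -0.035 0 0 -1; 0 -0.03 0 0 -1; 0 -0.005 0 0 -1"

```text
time: 21.35
tool_pos: [0.5409, -0.2016, 0.1748]
tool_rot: [0.704, -0.116, 0.098, -0.693]
force: [0.2, 0.1, -1.1]
opening: 0.0343
```

```bash
python3 -c "
from h import *;go(.5854,-.0607,.049)"
```

```text
t 21.35 tcp [ 0.5409 -0.2016  0.1748] tool shift [0.0031 0.123  0.1501] yaw -0.48 tilt 1.66 open 0.0343 F [ 0.16  0.12 -1.05]
```

>>> play_rows:
  targets: "0.001 0 0.03 0 -1; 0.001 0 0.04 0 -1; 0 0 0.04 0 -1; 0 0 0.03 0 -1; 0 0 0.003 0 -1"

```text
time: 21.85
tool_pos: [0.5844, -0.0629, 0.1668]
tool_rot: [0.704, -0.12, 0.098, -0.693]
force: [-0.1, -0.4, -1.1]
opening: 0.0345
```

```bash
python3 -c "
from h import *;go(.5854,-.0607,.049)"
```

```text
t 21.85 tcp [ 0.5844 -0.0629  0.1668] tool shift [0.0035 0.1177 0.0048] yaw -0.77 tilt 1.98 open 0.0345 F [-0.09 -0.4  -1.07]
```

>>> play_rows:
  targets: "0.001 0.02 0.003 0 -1; 0.001 0.035 0 0 -1; 0.001 0.03 0 0 -1; 0 0.013 0 0 -1; 0 0 0 0 -1"

```text
time: 22.35
tool_pos: [0.5811, -0.0628, 0.06]
tool_rot: [0.705, -0.122, 0.094, -0.692]
force: [0.6, -0.1, -1.1]
opening: 0.0347
```

```bash
python3 -c "
from h import *;go(.5854,-.0607,.049)"
```

```text
t 22.35 tcp [ 0.5811 -0.0628  0.06  ] tool shift [0.0038 0.0107 0.0035] yaw -0.64 tilt 2.46 open 0.0347 F [ 0.56 -0.08 -1.13]
```

>>> play_rows:
  targets: "0.003 0.006 0.002 0 -1; 0 0.003 0 0 -1; 0 0 0 0 -1; 0 0 0 0 -1"

```text
time: 22.75
tool_pos: [0.5849, -0.0632, 0.0508]
tool_rot: [0.705, -0.122, 0.095, -0.692]
force: [0.4, 0.2, -0.7]
opening: 0.0345
```

```bash
python3 -c "
from h import *;go(.5854,-.0607,.049)"
```

```text
t 22.75 tcp [ 0.5849 -0.0632  0.0508] tool shift [-0.0002  0.0017  0.0026] yaw -0.7 tilt 2.42 open 0.0345 F [ 0.38  0.17 -0.7 ]
```

>>> play_rows:
  targets: "0 0.002 0 0 -1; 0 0 0 0 -1; 0 0 0 0 1; 0 0 0 0 1; 0 0 0 0 1"

```text
time: 23.25
tool_pos: [0.5864, -0.0634, 0.0511]
tool_rot: [0.705, -0.12, 0.097, -0.692]
force: [-0.2, -0.0, -0.7]
opening: 0.0561
```

>>> play_rows:
  targets: "0 0 0 0 1; 0 0 0 0 1; 0 0 0 0 1; 0 -0.03 0 0 1; 0 -0.045 0 0 1"

```text
time: 23.75
tool_pos: [0.5845, -0.0619, 0.1217]
tool_rot: [0.705, -0.125, 0.092, -0.692]
force: [0.6, -0.6, -0.3]
opening: 0.0907
```

>>> play_rows:
  targets: "0 -0.045 0 0 1; -0.02 -0.02 0 0 1; -0.045 0 0 0 1; -0.045 0 0 0 1; -0.045 0 0 0 1"

```text
time: 24.25
tool_pos: [0.4448, -0.0145, 0.2001]
tool_rot: [0.705, -0.12, 0.098, -0.692]
force: [-0.3, -0.0, -0.1]
opening: 0.0913
```

>>> play_rows:
  targets: "-0.03 0 -0.03 0 1; -0.03 0 -0.03 0 1; -0.02 0 -0.03 0 1; 0 0 0 0 1; 0 0 0 0 1"

```text
time: 24.75
tool_pos: [0.3321, -0.0749, 0.2052]
tool_rot: [0.705, -0.118, 0.098, -0.692]
force: [0.0, -0.6, -0.3]
opening: 0.091
```

```bash
python3 - <<'E'
from h import *;go(.5412,-.209,.047)
from rig import get_image
for n in("scene","top"):
    d=get_image(n);cv2.imwrite(f"pics/{n}5.png",d["frame"][:,:,::-1])
    for k,v in caps(d).items():print(n,k,v[0].round(4),v[1].round(4),v[2],v[3].round(3))
E
```

```text
t 24.75 tcp [ 0.3321 -0.0749  0.2052] tool shift [ 0.2438  0.1535 -0.0614] yaw -0.58 tilt 1.95 open 0.091 F [ 0.02 -0.58 -0.31]
scene red [ 0.5842 -0.0681] 0.103 317 [0.033 0.033]
scene yellow [ 0.5614 -0.1378] 0.1024 342 [0.033 0.033]
scene green [0.6274 0.0753] 0.1034 262 [0.032 0.033]
scene blue [0.6057 0.0066] 0.1033 285 [0.032 0.034]
scene orange [0.6755 0.0258] 0.0926 446 [0.186 0.331]
top red [ 0.5845 -0.0661] 0.1027 225 [0.031 0.031]
top yellow [ 0.562  -0.1368] 0.1034 233 [0.032 0.032]
top green [0.6277 0.0774] 0.1035 195 [0.031 0.029]
top blue [0.6071 0.0082] 0.1031 214 [0.032 0.031]
top orange [0.7098 0.1508] 0.0943 363 [0.1   0.108]
```

View pics/scene5.png

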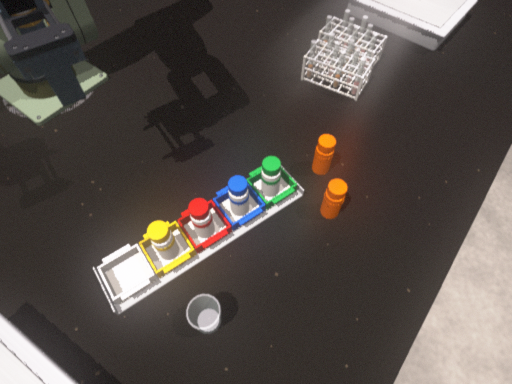

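All four bottles stand in their own cells: yellow (160,235), red (200,213), blue (238,190) and green (271,168). Caps are within 4 mm of the cell centres at the same height as at the start, the beaker is still at (204,314), and the arm is clear.

```bash
python3 -c "
from rig import ticket;print(ticket.hand_in())"
```

```text
the job is handed in; nothing more can be done
None
```

All four bottles are now in the cells of their own colours, and the job was handed in at about 25 s. I parked red in the white cell, then moved yellow, blue and green home, and red last.

- **Bottles:** in both cameras the caps lie within about 4 mm of their cell centres (limit 22 mm). Cap tops are at 0.102–0.1035 m, the same height as at the start, so the bottles look upright and on the floor.
- **Beaker:** it stands at the same pixel position as at the start. I checked this by eye only and did not measure it.
- **Arm:** it had backed well clear with the gripper open.
- **Discrepancies:** the two cameras differ by about 2 mm, which matches the stated calibration. The tool tilted slowly during the job, up to about 2.5° while placing red, and I left that uncorrected. The hand-in gave no verdict.

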